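# Restock the glass display case

## Task

Restock the display case on the shop counter: pinch the two red buttons on its glass panel to free the catch, slide the panel all the way open, take the old brown box out into the wicker basket and lay every gift tin that is on the table in the emptied bay, each lying flat on the case floor. Then slide the panel fully shut, with its catch locked again and the buttons sprung out, and in the end the dimmer of the case light must stand at its brass mark. Leave the other things on the counter where they are.

Things in the scene. Friction and masses are not known exactly. Their poses are not given: they have to be found in the camera images.
- case: glass display case, white frame, fixed, 220 (x) by 390 mm (y), walls 70 mm high. Origin on the table under the white divider between its halves; x across its depth (away from the robot), y along its length. The loading bay is the half at negative y: floor 10 mm above the table, x -104 to 104 mm, y -209 to -3 mm, open above once the panel is slid away. The other half has a fixed glass top.
- panel (a joint): glass panel over the bay: 0 m shut, 0.2 m fully open, sliding to the case's +y; friction 1.5 N, stays where left; underside 74 mm above the table. Catch: two steel bolts on it meet black stop blocks on the case's long edges just past the shut position; they pass the blocks, either way (first 35 mm of travel), only while both red buttons are pinched in 7 mm or more.
- grip (a point): centre of the catch handle on the panel (moves with it), midway between the two red buttons at their mid-height, 128 mm above the table. A black post 30 mm thick, 34 mm along the case's y, top 150 mm above the table, with a red button on each face along the case's x (near, far). Steel bolts run out from it along x, tops 91 mm above the table.
- button_near (a joint): red button on the handle's -x side: 0 m out, 0.009 m fully pressed (towards the case's +x). Springs back when let go: 2.4 N to start, 8 N fully in. Face 30 mm wide, 36 mm tall; across both buttons 66 mm when out, 48 mm when both are pressed.
- button_far (a joint): the same on the handle's +x side; grows as it is pressed inwards (towards -x of the case).
- basket: round wicker basket with terracotta rim for returns, fixed; origin on the table at its axis. Rim radius 88 mm at 60 mm height, inner floor radius 69 mm, 5 mm above the table.
- old_box_mid (a point): centre of the old brown cardboard box (76 mm along its x, 44 mm along y and z, 80 g) that lies in the loading bay at the start; x is its long axis.
- dimmer_top (a point): top centre of the black grip of the case light's dimmer: 28 mm (x) by 20 mm (y), 40 mm tall, its top 54 mm above the table, on a 40 mm wide aluminium track 14 mm high. Axes as the track's: y runs along the track.
- dimmer (a joint): dimmer grip along its track, 0 to 0.12 m, growing towards the track's +y; about 1.5 N friction, stays where it is left.
- mark: brass pointer lying across the table beside the track's far edge, 17 mm high; it shows where along the track (its y equals the track's y) the middle of the grip must stand. Origin at the end of the pointer next to the track; y runs along the track.
- tin_a_mid (a point): centre of the blue gift tin with aluminium bands and white label, 76 mm along its x (long axis), 44 mm along y and z, about 150 g. Not present in every run.
- tin_b_mid (a point): centre of the red gift tin with aluminium bands and white label, 76 mm along its x (long axis), 44 mm along y and z, about 150 g. Not present in every run.
- tin_c_mid (a point): centre of the green gift tin with aluminium bands and white label, 76 mm along its x (long axis), 44 mm along y and z, about 150 g. Not present in every run.
- tin_d_mid (a point): centre of the yellow gift tin with aluminium bands and white label, 76 mm along its x (long axis), 44 mm along y and z, about 150 g. Not present in every run.
- mug: bystander: blue ceramic mug, 76 mm across, 85 mm tall; origin at the centre of its underside
- honey: bystander: jar of honey with yellow cap, 68 mm across, 90 mm tall; origin at the centre of its underside
- spool: bystander: empty wooden spool, 60 mm across, 76 mm tall; origin at the centre of its underside
- brush: bystander: hand brush lying flat, 150 mm long; origin at the centre of its underside (half-way along it)
- dish: bystander: white bowl, 110 mm across, 35 mm tall; origin at the centre of its underside
- oil: bystander: bottle, 60 mm across, 170 mm tall; origin at the centre of its underside
Mind the look-alikes: they are no part of the job. There is more than one size of the part that bears dimmer_top; the job needs the smaller. Leave any orange look-alike of the part that bears tin_c_mid alone.

How it is judged:
On the way, in this order (a step that is already met when the one before it is completed fails the run):
1. both red buttons are pinched in while the panel is still shut (value of joint each of button_near, button_far above 0.006 m and value of joint panel below 0.02 m), for 0.05 s.
2. the panel is slid all the way open (over 190 mm) (value of joint panel above 0.19 m), for 0.1 s.
3. the old box is in the basket and every tin present lies flat in the bay (x of tin_a_mid in the frame of case between -0.1 and 0.1 m and y of tin_a_mid in the frame of case between -0.205 and -0.01 m and z of each of tin_a_mid, tin_b_mid, tin_c_mid, tin_d_mid in the frame of case below 0.041 m and angle between tin_a_mid's own x axis and vertical between 1.4 and 1.74 rad and x of tin_b_mid in the frame of case between -0.1 and 0.1 m and y of tin_b_mid in the frame of case between -0.205 and -0.01 m and angle between tin_b_mid's own x axis and vertical between 1.4 and 1.74 rad and x of tin_c_mid in the frame of case between -0.1 and 0.1 m and y of tin_c_mid in the frame of case between -0.205 and -0.01 m and angle between tin_c_mid's own x axis and vertical between 1.4 and 1.74 rad and x of tin_d_mid in the frame of case between -0.1 and 0.1 m and y of tin_d_mid in the frame of case between -0.205 and -0.01 m and angle between tin_d_mid's own x axis and vertical between 1.4 and 1.74 rad and horizontal distance between old_box_mid and basket below 0.07 m and height (world z) of old_box_mid below 0.065 m), for 0.2 s.
4. the panel is shut and its catch has locked (value of joint panel below 0.005 m and value of joint each of button_near, button_far below 0.002 m), for 0.2 s.
At the end, for the whole second after the job is handed in: every tin present lies flat on the bay floor, not stacked or leaning; the old box is in the basket (within 70 mm of its axis, below 65 mm); the panel is within 5 mm of shut with both buttons out (under 2 mm); the dimmer grip is within 6 mm of the mark along the track (all of step 3 and all of step 4 and y of dimmer_top in the frame of mark between -0.006 and 0.006 m); the robot touches nothing.
It fails at once if a bystander (mug, honey jar, spool, brush, bowl, bottle) is moved more than 40 mm (distance of any of mug, honey, spool, brush, dish, oil from where it was at the start of the episode above 0.04 m).
Of tin_a, tin_b, tin_c, tin_d only 2 to 4 are there at a start; the rules pass over those that are not, and their reading is None.
At some moment in a run one of tin_a, tin_b, tin_c, tin_d, old_box may be knocked a few centimetres aside while the robot is not near it.
Once in a run the grip may slacken for a moment while it holds something.
It also fails if it takes over 210 s, if anything falls off the work surface, if the arm or the gripper's body presses on something with over 40 N, if the wrist force passes 120 N, or if a joint passes its speed limit or range.

## Robot

A 7-joint arm with a two-finger parallel gripper is mounted at the origin on the work surface. World frame = base frame: x ahead of the robot, y to its left, z up, the work surface at z = 0. Lengths are in m, angles in rad, forces in N, time in s.
With the tool pointing down it reaches from about 0.425 to 0.95 m from the base axis. Payload 4.7 kg.
Tool frame: the origin (TCP) lies on the centre line of the jaws, within the pads' length; the fingertips stand robot.nose_length ahead of it and the grasp point (between the pads) lies 8 mm behind it (robot.nose_length is the distance from the TCP to the fingertips, in m); z points along the fingers, y is the line along which they close (so a half turn about z gives the same grasp; the last joint's range is limited). The gripper opens to 85 mm and grips with 20 to 120 N. Pads are 22 mm wide; open, the fingers measure 114 mm over their backs; the gripper's body (76 mm by 85 mm) begins 54 mm behind the grasp point. The pads swing forward as they close: fully open they stand 13 mm farther back than shut.
Start: joints at [1.214, 0.469, -0.049, 1.532, 0.024, 1.141, -0.082], TCP at [0.217, -0.639, 0.242] pointing down, gripper open.
Joint ranges: [-2.59, 2.59], [-0.33, 1.99], [-1.39, 1.29], [0.1, 2.45], [-1.04, 4.18], [0.21, 1.99], [-2.66, 2.66]. Speed limits (rad/s): [2.57, 2.57, 3.14, 3.14, 3.14, 3.14, 3.14].

## Interface

Orientations are given as [roll, pitch, yaw] about the fixed x, y, z axes, in that order (R = Rz(yaw) Ry(pitch) Rx(roll)).
In Python, from plant import robot gives the robot as it stands. Calls block until the motion is done:
- robot.goto(position, orientation): joint-space move of the TCP to a pose.
- robot.move_straight(position, vel=0.15, attitude=None, contact_N=None): straight line of the TCP; attitude=None keeps the orientation; vel is the mean speed in m/s. With contact_N (N) it stops when the force on the tool has changed by that much, and returns True; else False.
- robot.move_joints(angles): joint-space move.
- robot.grip(opening, strength=None): opening from 0.0 (shut) to 1.0 (fully open); strength is the grip in N (None keeps the last); returns when the fingers have stopped.
- robot.sleep(seconds).
- robot.inverse_kinematics(position, orientation): joint angles nearest the present ones, or None.
- robot.sense(): the state.
- robot.grab_frame(name): name is "scene" or "top" or "wrist"; returns a dict with "image" (400x640x3 uint8, red, green, blue), "range_z" (400x640 float32, m along the optical axis (not along the pixel's ray), 0 where there is no reading), "fx", "fy", "cx", "cy" (pixels), "dist_coeffs" ([k1, k2, p1, p2, k3] as OpenCV has them; the pictures are not rectified), "R" (3x3) and "t" (3): a world point X has camera coordinates R X + t. Camera axes: x right, y down, z forward; pixel columns grow to the right and rows downward; lengths in m; the calibration is good to about 2 mm. A picture is of the moment at which its call begins.
A pose or a line that the arm cannot do raises robot.IKError and nothing moves.
- robot.close_job(): hands the job in, once; it reports no verdict.
The state is a dict: "t": time; "joint_pos": joint angles; "joint_velocities": joint speeds; "effort": joint torques, N m; "tcp_pos": TCP position; "tcp_rot": TCP orientation; "wrist_force": force on the tool from outside, world axes, zero at the start; "torque": the same for the moment, N m; "opening": opening from 0.0 (shut) to 1.0 (fully open).
Only numpy, scipy, OpenCV 4.12 (cv2) and the standard library are available. Lean on these libraries where they do the work, as an engineer would, in place of code of your own. Each camera call takes 0.05 s, during which the arm holds its last target. There are 200 camera calls.

## Working session

There is one attempt and no reset: what is moved stays moved. The work goes in short steps, each a Python script; the robot and the scene stay as the last script left them, time stands still between calls to the robot, and variables do not carry over. Pictures are saved under pics/ and viewed, on a budget of 14 in all, crops included, one or two more only if the job needs it, and the job is handed in when it is done.

```bash
ls; mkdir -p pics; cat > h.py <<'E'
import numpy as np, cv2
from plant import robot
def snap(name,fn=None):
    f=robot.grab_frame(name)
    if fn: cv2.imwrite('pics/'+fn,cv2.cvtColor(f['image'],cv2.COLOR_RGB2BGR))
    return f
def cloud(f):
    h,w=f['range_z'].shape
    K=np.array([[f['fx'],0,f['cx']],[0,f['fy'],f['cy']],[0,0,1]])
    u,v=np.meshgrid(np.arange(w),np.arange(h))
    p=cv2.undistortPoints(np.stack([u,v],-1).reshape(-1,1,2).astype(np.float64),K,np.array(f['dist_coeffs'])).reshape(h,w,2)
    z=f['range_z'].astype(float)
    c=np.dstack([p[...,0]*z,p[...,1]*z,z])
    P=(c-np.array(f['t']))@np.array(f['R'])
    P[z==0]=np.nan
    return P
E
python3 - <<'E'
from h import *
for n in ['scene','top']:
    f=snap(n,n+'1.png'); np.savez(n+'1.npz',P=cloud(f),im=f['image'])
    print(n,np.array(f['R']).round(3).tolist(),f['t'],f['fx'])
print(robot.nose_length,robot.sense())
E
```

```text
pics
scene [[-0.789, 0.614, -0.021], [0.333, 0.399, -0.854], [-0.516, -0.681, -0.519]] [ 0.39608114 -0.05712707  1.81766423] 512.769598155943
top [[0.025, -0.999, 0.027], [-0.983, -0.029, -0.183], [0.184, -0.022, -0.983]] [-0.04644785  0.49116485  1.65090666] 438.33230624362824
0.011 {'t': 0.1, 'joint_pos': array([ 1.21412956,  0.46939183, -0.04860799,  1.53354103,  0.02412073,
        1.14099799, -0.08227246]), 'joint_velocities': array([-7.80569025e-04,  9.29058940e-05, -3.76674093e-04, -3.62648993e-03,
       -9.44971140e-06,  1.04225232e-03, -1.93674836e-04]), 'effort': array([ 7.19750751e-04, -5.11517572e+01, -4.67857055e-02, -2.38388085e+01,
        1.08560349e-02,  4.42856282e-03, -9.62841114e-06]), 'tcp_pos': array([ 0.21716182, -0.63859714,  0.24135962]), 'tcp_rot': array([-3.13984237e+00,  7.23864748e-05,  3.27842943e-01]), 'wrist_force': array([-0.42440387,  0.17187386, -0.03631607]), 'torque': array([-0.00997619,  0.00164528,  0.03104483]), 'opening': 1.0026678192942842}
```

View pics/top1.png

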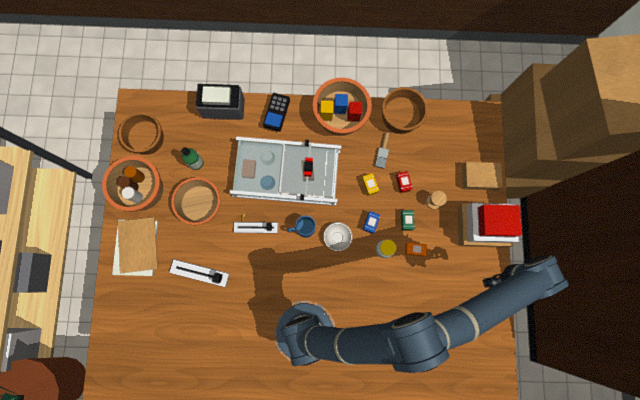

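View pics/scene1.png

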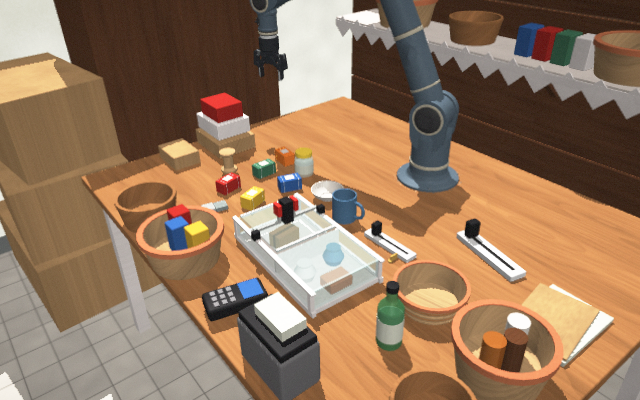

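The top view shows the case at (285,170) with the bay on its right and the handle at (308,168). The empty rimmed basket is at (195,200) and the small dimmer at (255,227), with its mark at (243,217). The tins are yellow (371,184), red (404,181), blue (371,222) and green (408,219); the orange look-alike is at (417,250). Next I'll take coarse positions, then wrist views.

```bash
python3 - <<'E'
import numpy as np
d=np.load('top1.npz');P=d['P']
for n,u,v in [('casecorner TL',235,140),('TR',340,148),('BR',334,202),('BL',231,195),('handle',308,160),('basket',195,200),('dim',268,227),('mark',243,217),('yellow',371,184),('red',404,181),('blue',371,222),('green',408,219),('orange',417,250),('mug',305,226),('dish',338,236),('honey',387,248),('spool',437,199),('brush',383,155),('oil',190,150),('bay',320,175),('bay2',295,175),('bay3',320,190)]:
    print(n,P[v,u].round(3), np.nanmax(P[v-4:v+5,u-4:u+5,2]).round(3))
E
python3 - <<'E'
from h import *
from plant import robot
for k,(x,y) in enumerate([(0.62,0.0),(0.55,-0.28),(0.55,0.2)]):
    robot.goto([x,y,0.42],[np.pi,0,0])
    f=snap('wrist',f'w{k}.png'); np.savez(f'w{k}.npz',P=cloud(f),im=f['image'])
    C=-np.array(f['R']).T@np.array(f['t']);print(C.round(3),np.array(f['R']).round(2).tolist(),robot.sense()['joint_pos'].round(2))
print(robot.sense()['t'])
a=[cv2.imread(f'pics/w{k}.png') for k in range(3)]
cv2.imwrite('pics/wa.png',np.vstack([np.hstack([cv2.resize(a[0],(400,250)),cv2.resize(a[1],(400,250))]),np.hstack([cv2.resize(a[2],(400,250)),np.zeros((250,400,3),np.uint8)])]))
E
```

```text
casecorner TL [0.743 0.303 0.004] 0.082
TR [ 0.701 -0.118  0.074] 0.079
BR [ 0.487 -0.099  0.068] 0.079
BL [ 0.517  0.308 -0.005] 0.078
handle [0.628 0.005 0.145] 0.158
basket [ 0.493  0.448 -0.006] 0.013
dim [0.386 0.15  0.055] 0.064
mark [0.426 0.251 0.02 ] 0.022
yellow [ 0.568 -0.244  0.042] 0.053
red [ 0.585 -0.375  0.04 ] 0.053
blue [ 0.417 -0.244  0.046] 0.053
green [ 0.434 -0.388  0.042] 0.055
orange [ 0.314 -0.42   0.048] 0.054
mug [0.4   0.01  0.003] 0.017
dish [ 0.364 -0.121  0.006] 0.013
honey [ 0.316 -0.298  0.087] 0.098
spool [ 0.509 -0.493  0.076] 0.084
brush [ 0.696 -0.297  0.014] 0.034
oil [0.657 0.447 0.128] 0.176
bay [ 0.59  -0.042  0.076] 0.092
bay2 [0.585 0.053 0.082] 0.089
bay3 [ 0.53  -0.044  0.079] 0.087
[ 0.699 -0.001  0.551] [[-0.0, -1.0, 0.0], [-0.95, 0.0, 0.31], [-0.31, -0.0, -0.95]] [ 0.35  0.34 -0.58  1.38  0.18  1.48 -1.79]
[ 0.63  -0.277  0.552] [[0.0, -1.0, -0.0], [-0.95, -0.0, 0.31], [-0.31, -0.0, -0.95]] [ 0.76  0.32 -0.5   1.39  0.15  1.47 -1.3 ]
[0.63  0.199 0.551] [[-0.0, -1.0, 0.0], [-0.95, 0.0, 0.31], [-0.31, -0.0, -0.95]] [ 0.22  0.33 -0.86  1.45  0.25  1.48 -2.21]
5.8417
```

View pics/wa.png

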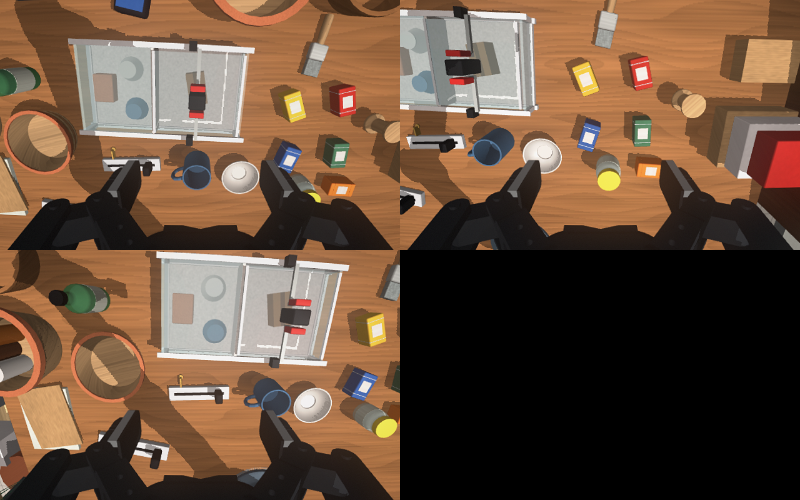

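```bash
cat >> h.py <<'E'
HUE={'yellow':(22,34),'red':(0,8),'blue':(105,122),'green':(65,90)}
def tins(P,im,cols=HUE,zr=(0.033,0.06)):
    """pose of box-like tins from the points of their tops: label is inside, so use height blob seeded by colour"""
    hsv=cv2.cvtColor(im,cv2.COLOR_RGB2HSV); out={}
    up=((P[...,2]>zr[0])&(P[...,2]<zr[1])).astype(np.uint8)
    n,lab,st,_=cv2.connectedComponentsWithStats(up,connectivity=4)
    for c,(a,b) in cols.items():
        m=(hsv[...,0]>=a)&(hsv[...,0]<=b)&(hsv[...,1]>130)&(hsv[...,2]>60)&(up>0)
        for l in np.unique(lab[m]):
            mm=m&(lab==l)
            if mm.sum()<60 or st[l][4]>6000: continue
            Q=P[lab==l]; zt=np.median(Q[Q[:,2]>np.percentile(Q[:,2],60),2])
            T=Q[abs(Q[:,2]-zt)<0.006][:,:2]
            (x,y),(w,h),ang=cv2.minAreaRect((T*1000).astype(np.float32))
            ang=np.radians(ang)+(0 if w>=h else np.pi/2)
            out.setdefault(c,[]).append((round(x/1000,4),round(y/1000,4),round(float(zt),4),round((ang+np.pi/2)%np.pi-np.pi/2,3),round(max(w,h)),round(min(w,h)),int(len(T))))
    return out
E
python3 - <<'E'
from h import *
for k in range(3):
    d=np.load(f'w{k}.npz');print(k,tins(d['P'],d['im']))
for k in (0,2):
    d=np.load(f'w{k}.npz');P=d['P'];im=d['im']
    s=(abs(P[...,0]-.6)<.16)&(P[...,1]>-.16)&(P[...,1]<.36)
    print(np.histogram(P[s][:,2],bins=np.arange(-.01,.17,.01)))
    top=s&(P[...,2]>.062)&(P[...,2]<.088)
    n,l,st,c=cv2.connectedComponentsWithStats(top.astype(np.uint8)); i=1+np.argmax(st[1:,4])
    print('case',st[i],cv2.minAreaRect((P[l==i][:,:2]*1000).astype(np.float32)))
    hsv=cv2.cvtColor(im,cv2.COLOR_RGB2HSV)
    r=s&((hsv[...,0]<6)|(hsv[...,0]>174))&(hsv[...,1]>150)&(hsv[...,2]>60)&(P[...,2]>.11)
    print('btn',P[r].mean(0), P[r].min(0),P[r].max(0)); 
    b=s&(im.max(-1)<70)&(P[...,2]>.14); print('post',b.sum(),cv2.minAreaRect((P[b][:,:2]*1000).astype(np.float32)),np.median(P[b][:,2]))
    bl=s&(im.max(-1)<60)&(P[...,2]>.06)&(P[...,2]<.12)
    n,l,st,c=cv2.connectedComponentsWithStats(bl.astype(np.uint8))
    for i in range(1,n):
        if st[i,4]>40: print('blk',P[l==i].mean(0).round(3),st[i,4],c[i])
E
```

```text
0 {'yellow': [(0.5733, -0.2415, 0.0448, np.float64(0.377), 76, 45, 1281)], 'red': [(0.5871, -0.3752, 0.0451, np.float64(0.267), 76, 46, 1297)], 'blue': [(0.7984, 0.1524, 0.049, np.float64(1.56), 75, 33, 1124), (0.4219, -0.2463, 0.0449, np.float64(-0.313), 76, 44, 908)]}
1 {'yellow': [(0.5728, -0.2426, 0.0446, np.float64(0.36), 76, 44, 1472)], 'red': [(0.587, -0.3766, 0.0447, np.float64(0.245), 77, 43, 1447)], 'blue': [(0.4213, -0.2477, 0.0446, np.float64(-0.321), 76, 44, 1141)]}
2 {'yellow': [(0.5726, -0.2406, 0.0452, np.float64(0.371), 76, 46, 1330)], 'blue': [(0.4209, -0.2464, 0.0451, np.float64(-0.338), 76, 47, 1082)]}
(array([ 9673,  7649,   422,   102,   123,    99,   229,  1280, 29392,
        8186,   853,   174,    50,    86,   111,   905,   231]), array([-0.01,  0.  ,  0.01,  0.02,  0.03,  0.04,  0.05,  0.06,  0.07,
        0.08,  0.09,  0.1 ,  0.11,  0.12,  0.13,  0.14,  0.15,  0.16]))
case [  108    61   300   168 38407] ((612.2229614257812, 90.03935241699219), (411.4494323730469, 227.19412231445312), 86.8249282836914)
btn [0.60947245 0.00544491 0.14575168] [ 0.5742066  -0.
[... 315 characters left out ...]

       10995,  1103,    76,   149,   160,   166,   998,   324]), array([-0.01,  0.  ,  0.01,  0.02,  0.03,  0.04,  0.05,  0.06,  0.07,
        0.08,  0.09,  0.1 ,  0.11,  0.12,  0.13,  0.14,  0.15,  0.16]))
case [  250     2   309   185 42779] ((611.98486328125, 89.69248962402344), (411.34027099609375, 235.81021118164062), 86.909423828125)
btn [0.60891908 0.00617298 0.14591305] [ 0.57547604 -0.00945608  0.13418622] [0.63972564 0.02178792 0.1491175 ]
post 38031 ((568.6350708007812, 127.6603012084961), (56.873905181884766, 291.87408447265625), 13.050596237182617) 0.48238868952864344
blk [0.714 0.02  0.084] 116 [459.01724138  18.94827586]
blk [0.61  0.022 0.104] 158 [454.09493671 103.        ]
```

```bash
python3 - <<'E'
from h import *
for k in (0,2):
    d=np.load(f'w{k}.npz');P=d['P'];im=d['im'];hsv=cv2.cvtColor(im,cv2.COLOR_RGB2HSV)
    s=(abs(P[...,0]-.6)<.16)&(P[...,1]>-.16)&(P[...,1]<.36)
    r=s&((hsv[...,0]<6)|(hsv[...,0]>174))&(hsv[...,1]>150)&(hsv[...,2]>60)&(P[...,2]>.11)
    Q=P[r];a=Q[Q[:,0]<.6];b=Q[Q[:,0]>.615]
    for q in (a,b): print(len(q),cv2.minAreaRect((q[:,:2]*1000).astype(np.float32)))
    v=np.median(b,0)-np.median(a,0);print('yaw',np.arctan2(v[1],v[0]))
    # white frame edges: lines along x at several x
    w=s&(hsv[...,1]<40)&(hsv[...,2]>200)&(P[...,2]>.05)&(P[...,2]<.1)
    for x in (.56,.58,.65,.67):
        m=w&(abs(P[...,0]-x)<.006); h,e=np.histogram(P[m][:,1],bins=np.arange(-.16,.34,.005)); print(x,[(round(e[i],3),h[i]) for i in range(len(h)) if h[i]>3])
    m=s&(P[...,2]>.0955)&(P[...,2]<.14)
d=np.load('w1.npz');P=d['P'];im=d['im'];hsv=cv2.cvtColor(im,cv2.COLOR_RGB2HSV)
m=(abs(P[...,0]-.434)<.03)&(abs(P[...,1]+.388)<.03)&(P[...,2]>.035)
print(m.sum(),np.percentile(hsv[m],[10,50,90],axis=0))
for yaw in (np.pi/2-.055,-np.pi/2-.055):
    q=robot.inverse_kinematics([.608,.006,.13],[np.pi,0,yaw]);print(yaw,q)
    q=robot.inverse_kinematics([.62,.2,.13],[np.pi,0,yaw]);print(yaw,q)
E
```

```text
189 ((580.6320190429688, 6.845398902893066), (28.060781478881836, 11.654999732971191), 86.31153869628906)
213 ((634.6099853515625, 4.261500358581543), (28.332666397094727, 11.336629867553711), 87.14543151855469)
yaw -0.07636203108513938
0.56 [(np.float64(-0.1), np.int64(4)), (np.float64(-0.095), np.int64(25)), (np.float64(-0.09), np.int64(4)), (np.float64(-0.055), np.int64(16)), (np.float64(-0.05), np.int64(6)), (np.float64(0.005), np.int64(6)), (np.float64(0.105), np.int64(27))]
0.58 [(np.float64(-0.1), np.int64(8)), (np.float64(-0.095), np.int64(26)), (np.float64(-0.055), np.int64(21)), (np.float64(0.1), np.int64(5)), (np.float64(0.105), np.int64(24))]
0.65 [(np.float64(-0.105), np.int64(6)), (np.float64(-0.1), np.int64(27)), (np.float64(-0.095), np.int64(10)), (np.float64(-0.06), np.int64(20)), (np.float64(0.0), np.int64(10)), (np.float64(0.005), np.int64(6)), (np.float64(0.1), np.int64(32)), (np.float64(0.105), np.int64(4))]
0.67 [(np.float64(-0.105), np.int64(10)), (np.float64(-0.1), np.int64(30)), (np.float64(-0.06), np.int64(26)), (np.float64(0.095), np.int64(9)), (np.float64(
[... 1913 characters left out ...]
t64(20)), (np.float64(-0.07), np.int64(8)), (np.float64(-0.035), np.int64(24)), (np.float64(-0.005), np.int64(14)), (np.float64(0.0), np.int64(35)), (np.float64(0.095), np.int64(9)), (np.float64(0.1), np.int64(39))]
926 [[ 14.  12. 130.]
 [ 63.  69. 142.]
 [ 67.  87. 246.]]
1.5157963267948966 [ 0.58309859  0.67858112 -0.96097011  1.76935682  0.63919291  1.04026896
 -0.67100489]
1.5157963267948966 [ 0.25999646  0.75686248 -0.98625849  1.66117124  0.69283569  1.11189205
 -0.97977169]
-1.6257963267948965 [-0.80742738  0.74384924  1.1095019   1.84980351 -0.77072813  1.05595409
 -2.58127913]
-1.6257963267948965 [ 0.3457437   0.8680754  -1.18318164  1.65658073  0.8511324   1.22095809
  2.05217909]
```

```bash
cat >> h.py <<'E'
CY=-0.053; CO=np.array([0.6128,0.1045])
def case(x,y):  # case -> world xy
    c,s=np.cos(CY),np.sin(CY); return CO+np.array([c*x-s*y,s*x+c*y])
def down(yaw): return [np.pi,0,yaw]
E
python3 - <<'E'
from h import *
o=down(np.pi/2+CY); g=np.array([.6077,.0057]); d=case(0,1)-CO
robot.goto([*g,.25],o); robot.move_straight([*g,.120],vel=.12)
print(robot.sense()['wrist_force'])
robot.grip(0,strength=40); s=robot.sense();print('pinch',s['opening'],s['wrist_force'],s['tcp_pos'])
robot.sleep(.2)
e=g+d*.199
robot.move_straight([*e,.120],vel=.08); s=robot.sense();print(s['t'],s['opening'],s['wrist_force'],s['tcp_pos'])
robot.sleep(.2)
robot.grip(1.0); robot.move_straight([*e,.26],vel=.2)
v=case(0,-.11)-[.08,0]
robot.goto([*v,.40],down(0))
f=snap('wrist','bay.png'); np.savez('bay.npz',P=cloud(f),im=f['image']); print(robot.sense()['t'])
E
```

```text
[-0.24966609 -0.04752438  0.08955829]
pinch 0.5299046068176374 [-5.80889041 -0.56204863 13.04093641] [0.60782957 0.00642969 0.12255276]
11.8333 0.529079991803663 [-1.93975731 -0.44399824 10.14237288] [0.61870267 0.20547866 0.12258604]
14.4583
```

View pics/bay.png

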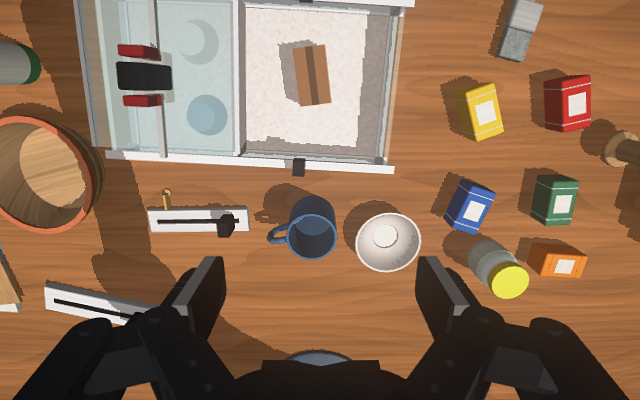

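The panel is open. The old box lies in the bay at pixel (312,75), and nothing else has moved.

```bash
cat >> h.py <<'E'
def boxat(P,xy,r=.065,zr=(.033,.062)):
    """pose of the box top nearest xy: x,y,z,yaw of long axis,l,w"""
    m=((P[...,2]>zr[0])&(P[...,2]<zr[1])&(np.hypot(P[...,0]-xy[0],P[...,1]-xy[1])<r)).astype(np.uint8)
    n,l,st,c=cv2.connectedComponentsWithStats(m,connectivity=4)
    if n<2: return None
    Q=P[l==1+np.argmax(st[1:,4])]
    zt=np.percentile(Q[:,2],75); T=Q[abs(Q[:,2]-zt)<.005][:,:2]
    (x,y),(w,h),a=cv2.minAreaRect((T*1000).astype(np.float32)); a=np.radians(a)+(0 if w>=h else np.pi/2)
    return np.array([x/1000,y/1000,zt,(a+np.pi/2)%np.pi-np.pi/2,max(w,h),min(w,h),len(T)])
E
python3 - <<'E'
from h import *
np.set_printoptions(precision=4,suppress=True)
d=np.load('bay.npz');P=d['P'];im=d['im']
print('box',boxat(P,P[75,312][:2],zr=(.043,.062)))
for c,(u,v) in dict(yellow=(484,112),red=(568,103),blue=(473,208),green=(555,200)).items(): print(c,P[v,u],boxat(P,P[v,u][:2]))
for k in (0,2):
  d=np.load(f'w{k}.npz');P=d['P'];im=d['im']
  hsv=cv2.cvtColor(im,cv2.COLOR_RGB2HSV)
  X,Y,Z=P[...,0],P[...,1],P[...,2]
  g=(abs(X-.385)<.04)&(abs(Y-.16)<.06)&(Z>.045)&(Z<.065); print('dimgrip',cv2.minAreaRect((P[g][:,:2]*1000).astype(np.float32)),np.median(Z[g]))
  t=(abs(X-.385)<.05)&(abs(Y-.19)<.12)&(Z>.008)&(Z<.019)&(hsv[...,1]<60)&(hsv[...,2]>130); print('track',t.sum(),cv2.minAreaRect((P[t][:,:2]*1000).astype(np.float32)))
  b=(abs(X-.425)<.05)&(abs(Y-.25)<.06)&(Z>.008)&(Z<.024)&(hsv[...,0]>14)&(hsv[...,0]<32)&(hsv[...,1]>110); print('mark',b.sum(),np.median(P[b],0),cv2.minAreaRect((P[b][:,:2]*1000).astype(np.float32)))
  r=(abs(X-.5)<.13)&(abs(Y-.445)<.13)&(Z>.054)&(Z<.068);
  if r.sum()>50: print('rim',r.sum(),cv2.minEnclosingCircle((P[r][:,:2]*1000).astype(np.float32)))
E
```

```text
box [   0.6202    0.007     0.0546    0.1239   76.0467   44.3848 1916.    ]
yellow [ 0.5731 -0.2388  0.0474] [   0.5721   -0.2417    0.0448    0.3586   76.8518   44.9566 1629.    ]
red [ 0.5876 -0.3636  0.0439] [   0.5863   -0.3759    0.0448    0.237    76.921    45.911  1581.    ]
blue [ 0.4259 -0.2447  0.0452] [   0.4209   -0.2467    0.0448   -0.3121   76.3965   45.2484 1245.    ]
green [ 0.4392 -0.3755  0.0449] [   0.4343   -0.3877    0.0448    0.0117   74.6956   45.0995 1230.    ]
dimgrip ((391.90460205078125, 149.13108825683594), (27.13222885131836, 20.488737106323242), 1.4147899150848389) 0.05356651121596154
track 896 ((390.8379211425781, 202.2312774658203), (39.89682388305664, 169.44447326660156), 1.0023638010025024)
mark 63 [0.4252 0.2513 0.0148] ((423.1726379394531, 253.13824462890625), (7.062592029571533, 28.74115753173828), 84.92343139648438)
rim 2562 ((508.30914306640625, 432.1969909667969), 121.734375)
dimgrip ((392.436279296875, 148.46859741210938), (26.37461280822754, 18.689302444458008), 1.078159213066101) 0.053855326488407726
track 1486 ((390.3694152832031, 202.47708129882812), (39.792152404785156, 169.84490966796875), 1.119869589805603)
mark 47 [0.4263 0.2523 0.0164] ((423.4928894042969, 252.4775848388672), (4.051353931427002, 28.132787704467773), 88.11279296875)
rim 2996 ((501.5766906738281, 463.50335693359375), 132.74867248535156)
```

```bash
cat >> h.py <<'E'
from scipy.optimize import least_squares
def best(p,yaw):
    c=[(robot.inverse_kinematics(p,down(y)),y) for y in (yaw,yaw+np.pi,yaw-np.pi)]
    c=[(q,y) for q,y in c if q is not None]
    return min(c,key=lambda a:abs(a[0][6])+.3*np.abs(np.array(a[0])-robot.sense()['joint_pos']).max())
def pick(x,y,z,yaw,zs,strength=60):
    q,yw=best([x,y,zs],yaw); robot.grip(1.0); robot.move_joints(q)
    robot.move_straight([x,y,z],vel=.15,attitude=down(yw)); robot.grip(0,strength=strength)
    o1=robot.sense()['opening']; robot.move_straight([x,y,zs],vel=.15); s=robot.sense()
    print('picked',round(o1,3),round(s['opening'],3),s['wrist_force'].round(1),'t',round(s['t'],1)); return yw
def near(yaw,ref): return ref+(yaw-ref+np.pi/2)%np.pi-np.pi/2
def look(fn,xy,h=.40):
    robot.goto([xy[0]-.08,xy[1],h],down(0)); f=snap('wrist',fn+'.png'); P=cloud(f); np.savez(fn+'.npz',P=P,im=f['image']); return P
E
python3 - <<'E'
from h import *
d=np.load('w2.npz');P=d['P'];im=d['im'];hsv=cv2.cvtColor(im,cv2.COLOR_RGB2HSV)
m=(hsv[...,0]<14)&(hsv[...,1]>120)&(P[...,2]>.045)&(P[...,2]<.072)&(abs(P[...,0]-.5)<.12)&(abs(P[...,1]-.445)<.1)
Q=P[m]; r=least_squares(lambda c:np.hypot(Q[:,0]-c[0],Q[:,1]-c[1])-c[2],[.5,.445,.088],loss='soft_l1',f_scale=.003).x; print('basket',m.sum(),r)
B=r[:2]
yw=pick(.6202,.007,.034,.1239,.21)
t=near(0.0,yw)
robot.move_straight([B[0],B[1],.21],vel=.25); print(robot.sense()['opening'])
hit=robot.move_straight([B[0],B[1],.036],vel=.12,contact_N=6); s=robot.sense(); print(hit,s['tcp_pos'],s['opening'])
robot.grip(.75); robot.move_straight([B[0],B[1],.2],vel=.2)
P=look('bask',B); P2=boxat(P,B,zr=(.03,.058)); print(P2,B,robot.sense()['t'])
P=look('tins',(.53,-.31),.42)
for c,xy in dict(yellow=(.572,-.242),red=(.586,-.376),blue=(.421,-.247),green=(.434,-.388)).items(): print(c,boxat(P,xy).round(3))
cv2.imwrite('pics/v1.png',cv2.resize(np.hstack([cv2.imread('pics/bask.png') if 0 else cv2.imread('bask.png') if 0 else cv2.imread('pics/bask.png'),cv2.imread('pics/tins.png')]),(800,250)))
E
```

```text
basket 2210 [0.47985601 0.4283866  0.08680711]
picked 0.503 0.508 [-0.4  0.   0.1] t 20.2
0.501518278313973
False [0.48017052 0.42886438 0.03686411] 0.5042989368757568
[4.79882446e-01 4.28282532e-01 4.96138204e-02 1.27029347e-01
 7.59148178e+01 4.42927284e+01 1.81700000e+03] [0.47985601 0.4283866 ] 27.2167
yellow [ 5.7200e-01 -2.4200e-01  4.5000e-02  3.6500e-01  7.6726e+01  4.4372e+01
  1.7470e+03]
red [ 5.8700e-01 -3.7600e-01  4.5000e-02  2.4500e-01  7.6504e+01  4.4892e+01
  1.7860e+03]
blue [ 4.210e-01 -2.470e-01  4.500e-02 -3.190e-01  7.643e+01  4.420e+01
  1.342e+03]
green [ 4.3300e-01 -3.9000e-01  4.5000e-02  3.3000e-02  7.6160e+01  4.4272e+01
  1.3800e+03]
```

View pics/v1.png

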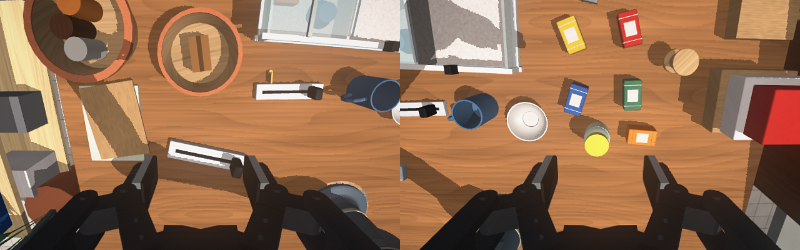

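```bash
cat > tin.py <<'E'
from h import *
import sys
W=dict(yellow=(.572,-.242),red=(.587,-.376),blue=(.421,-.247),green=(.433,-.390))
S=dict(yellow=(.048,-.062),red=(-.048,-.062),blue=(-.048,-.150),green=(.048,-.150))
def do(c):
    P=look('tins',(.53,-.31),.42)
    b=boxat(P,W[c],r=.085); print(c,b.round(3))
    if not(72<b[4]<80 and 41<b[5]<49): print('STOP size'); sys.exit()
    yw=pick(b[0],b[1],.024,b[3],.18)
    s=case(*S[c]); t=near(CY,yw)
    robot.move_straight([*s,.18],vel=.25,attitude=down(t))
    o=robot.sense()['opening']; print('open',round(o,3))
    if o<.4: print('LOST'); sys.exit()
    hit=robot.move_straight([*s,.0355],vel=.12,contact_N=8); print('hit',hit,robot.sense()['tcp_pos'].round(4))
    robot.grip(.72); robot.move_straight([*s,.2],vel=.2)
E
python3 - <<'E'
from tin import *
do('yellow'); do('red')
P=look('bayb',case(0,-.11)); np.set_printoptions(precision=3,suppress=True)
for c in ('yellow','red'): print(c,boxat(P,case(*S[c]),zr=(.04,.09)),case(*S[c]),robot.sense()['t'])
E
```

```text
yellow [ 5.7200e-01 -2.4200e-01  4.4000e-02  3.6500e-01  7.6878e+01  4.4546e+01
  1.7410e+03]
picked 0.51 0.503 [-0.6 -0.1 -1.3] t 34.5
open 0.503
hit False [0.6581 0.04   0.0363]
red [ 5.8700e-01 -3.7600e-01  4.5000e-02  2.3300e-01  7.6778e+01  4.4826e+01
  1.7970e+03]
picked 0.51 0.506 [-0.1 -0.4 -1.2] t 44.5
open 0.507
hit False [0.5622 0.0451 0.0362]
yellow [   0.658    0.04     0.055   -0.06    76.925   44.803 2056.   ] [0.657 0.04 ] 49.8667
red [   0.562    0.045    0.054   -0.031   76.587   44.098 1699.   ] [0.562 0.045] 49.8667
```

View pics/bayb.png

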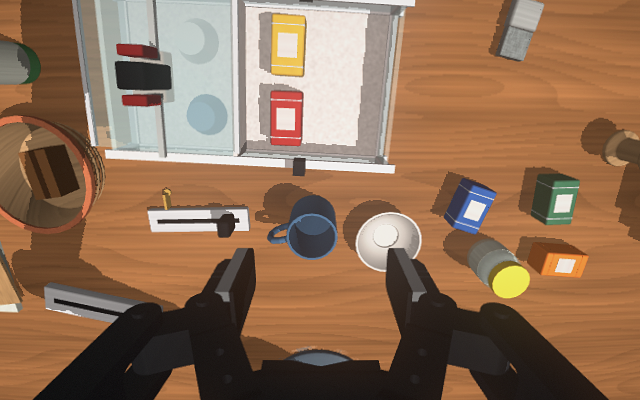

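Yellow (288,45) and red (286,118) lie flat in the bay. The box is still in the basket at (50,172), and I'll re-measure it because it looks turned.

```bash
python3 - <<'E'
from tin import *
do('blue'); do('green')
np.set_printoptions(precision=3,suppress=True)
P=look('bayc',case(0,-.11))
for c in S: print(c,boxat(P,case(*S[c]),zr=(.04,.09)),case(*S[c]),robot.sense()['t'])
P=look('baskc',(.48,.40)); print('box',boxat(P,(.48,.428),r=.07,zr=(.02,.09)),robot.sense()['t'])
cv2.imwrite('pics/v2.png',cv2.resize(np.hstack([cv2.imread('pics/bayc.png'),cv2.imread('pics/baskc.png')]),(800,250)))
q=robot.inverse_kinematics
for z in (.046,.1):
  for yaw in (0,np.pi/2,-np.pi/2,np.pi): print(z,yaw,q([.392,.149,z],down(yaw+.018)) is not None,q([.39,.252,z],down(yaw+.018)) is not None)
E
```

```text
blue [ 4.2100e-01 -2.4800e-01  4.4000e-02 -3.1500e-01  7.6197e+01  4.4148e+01
  1.3470e+03]
picked 0.51 0.507 [ 0.1  0.2 -1.6] t 55.3
open 0.505
hit False [ 0.5576 -0.0429  0.0362]
green [ 4.3300e-01 -3.9000e-01  4.5000e-02  3.4000e-02  7.6134e+01  4.4013e+01
  1.3840e+03]
picked 0.505 0.511 [-0.4  0.2 -1.6] t 64.7
open 0.509
hit False [ 0.6535 -0.048   0.0364]
yellow [   0.658    0.04     0.055   -0.067   76.796   44.473 2039.   ] [0.657 0.04 ] 70.125
red [   0.562    0.045    0.054   -0.044   76.383   43.821 1717.   ] [0.562 0.045] 70.125
blue [   0.557   -0.044    0.055   -0.055   76.274   44.232 1683.   ] [ 0.557 -0.043] 70.125
green [   0.653   -0.048    0.055   -0.055   76.714   43.173 1959.   ] [ 0.653 -0.048] 70.125
box [   0.48     0.429    0.05     0.127   76.155   44.45  1808.   ] 71.7417
0.046 0 True True
0.046 1.5707963267948966 True True
0.046 -1.5707963267948966 True True
0.046 3.141592653589793 True True
0.1 0 True True
0.1 1.5707963267948966 True True
0.1 -1.5707963267948966 True True
0.1 3.141592653589793 True True
```

View pics/v2.png

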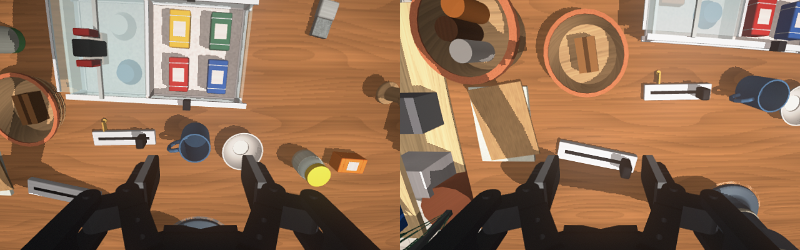

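All four tins lie flat in the bay, and the box is flat in the basket. Next I'll close the panel.

```bash
python3 - <<'E'
from h import *
def handle(fn,yc):
    d=np.load(fn+'.npz');P=d['P'];hsv=cv2.cvtColor(d['im'],cv2.COLOR_RGB2HSV)
    r=(abs(P[...,0]-.61)<.06)&(abs(P[...,1]-yc)<.05)&((hsv[...,0]<6)|(hsv[...,0]>174))&(hsv[...,1]>150)&(P[...,2]>.135)
    Q=P[r]; a=Q[Q[:,0]<np.mean(Q[:,0])];b=Q[Q[:,0]>np.mean(Q[:,0])]
    return (np.median(a,0)+np.median(b,0))/2
h=handle('bayc',.2); print(h)
g=np.array([.6077,.0057]); d=case(0,1)-CO; e=g+d*.199; o=down(np.pi/2+CY)
robot.goto([*e,.26],o); robot.grip(1.0); robot.move_straight([*e,.120],vel=.12); print(robot.sense()['wrist_force'].round(1))
robot.grip(0,strength=40); s=robot.sense();print(s['opening'],s['wrist_force'].round(1)); robot.sleep(.2)
robot.move_straight([*g,.120],vel=.08); s=robot.sense();print(s['tcp_pos'],s['wrist_force'].round(1),s['opening'])
robot.move_straight([*(g-d*.003),.120],vel=.03,contact_N=12); s=robot.sense();print(s['tcp_pos'],s['wrist_force'].round(1))
robot.grip(1.0); robot.sleep(.3); robot.move_straight([*g,.26],vel=.2)
look('shut',case(0,-.09)); print(handle('shut',.006),robot.sense()['t'])
E
```

```text
[0.61847459 0.20449766 0.14554361]
[-0.5  0.  -0.3]
0.5320280924344098 [-4.4 -1.6 11.8]
[0.60780799 0.00579684 0.12261944] [-6.   2.  15.6] 0.5304896126271712
[0.60777376 0.00478686 0.12261712] [-6.5  4.6 15.6]
[0.60741973 0.00573056 0.14581724] 81.7417
```

View pics/shut.png

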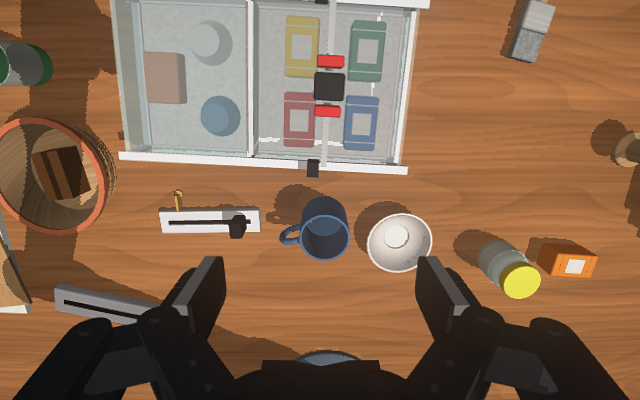

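The panel is shut: the handle is back at (328,86) with both red buttons out, and the tins are under the glass. The dimmer is next.

```bash
cat > dim.py <<'E'
from h import *
def meas(fn,gy):
    P=look(fn,(.43,.22),.30); d=np.load(fn+'.npz'); im=d['im']; hsv=cv2.cvtColor(im,cv2.COLOR_RGB2HSV); X,Y,Z=np.moveaxis(P,-1,0)
    g=(abs(X-.39)<.03)&(abs(Y-gy)<.05)&(Z>.046)&(Z<.065)
    if g.sum()>20: print('grip',g.sum(),cv2.minAreaRect((P[g][:,:2]*1000).astype(np.float32)))
    b=(X>.408)&(X<.47)&(abs(Y-.25)<.03)&(Z>.010)&(Z<.024)&(hsv[...,0]>14)&(hsv[...,0]<34)&(hsv[...,1]>110)
    print('mark',b.sum(),np.median(P[b],0),P[b].min(0),P[b].max(0))
E
python3 - <<'E'
from dim import *
meas('dim0',.149)
o=down(np.pi/2+.018)
q,yw=best([.392,.149,.15],np.pi/2+.018); robot.move_joints(q)
robot.move_straight([.392,.149,.038],vel=.12,attitude=down(yw)); robot.grip(0,strength=30); s=robot.sense(); print(s['opening'],s['tcp_pos'])
robot.move_straight([.390,.252,.038],vel=.08); s=robot.sense(); print(s['tcp_pos'],s['wrist_force'].round(1))
robot.grip(1.0); robot.move_straight([.390,.252,.2],vel=.15)
meas('dim1',.252); print(robot.sense()['t'])
E
```

```text
grip 431 ((391.74163818359375, 149.10084533691406), (27.86192512512207, 19.572587966918945), 0.8589125871658325)
mark 82 [0.42480904 0.25238676 0.01677042] [0.41175949 0.25044141 0.01035144] [0.43628788 0.25471573 0.01880541]
0.32489148482066127 [0.3915669  0.14889832 0.03836734]
[0.38952686 0.25231297 0.03837606] [-1.9 -1.1  5.2]
grip 434 ((389.29278564453125, 252.321533203125), (19.467178344726562, 28.132034301757812), 89.03202056884766)
mark 81 [0.42538679 0.25245541 0.01687138] [0.41254831 0.25038751 0.01053298] [0.43677377 0.25467596 0.01878968]
91.0667
```

View pics/dim1.png

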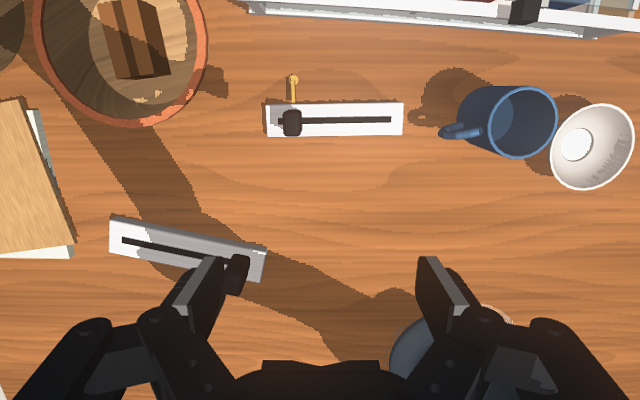

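The dimmer grip at (292,122) lines up with the brass pointer at (293,88). I'll do one last overall check before handing in.

```bash
python3 - <<'E'
from h import *
P=look('fin',(.56,.2),.42); d=np.load('fin.npz');hsv=cv2.cvtColor(d['im'],cv2.COLOR_RGB2HSV)
print('box',boxat(P,(.48,.428),r=.07,zr=(.02,.09)).round(3))
r=(abs(P[...,0]-.61)<.06)&(abs(P[...,1]-.006)<.05)&((hsv[...,0]<6)|(hsv[...,0]>174))&(hsv[...,1]>150)&(P[...,2]>.135)
print('buttons',P[r].min(0),P[r].max(0),robot.sense()['t'])
E
```

```text
box [4.8000e-01 4.2800e-01 4.9000e-02 1.3300e-01 7.6254e+01 4.5385e+01
 1.4790e+03]
buttons [ 0.57438919 -0.00982808  0.13932068] [0.64001194 0.02172068 0.14879988] 91.8583
```

View pics/fin.png

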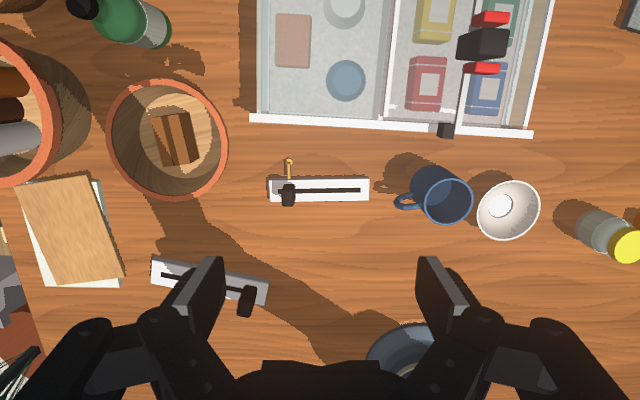

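The final view agrees with the measurements: the box is in the basket at (176,138), the panel is shut with the tins in the bay, the buttons span 66 mm (out), and the dimmer is at its mark.

```bash
python3 -c "
from plant import robot
robot.close_job(); print(robot.sense()['t'])"
```

```text
the job is handed in; nothing more can be done
the job is handed in; nothing more can be done
```

The case is restocked and I handed the job in at about 92 s of the 210 s allowed. The hand-in gives no verdict, so this rests on my own last checks, none of which failed or disagreed.

I pinched the catch and slid the panel open, moved the old box to the basket and laid all four tins in the bay. Then I shut the panel and set the dimmer. The orange look-alike and the larger dimmer were not touched.

- **Tins:** just before closing, all four tops read 54–55 mm above the table, as expected for lying flat on the bay floor. Each was within about 1–2 mm of its planned spot. After that I could only see them through the glass, where they looked unchanged.
- **Old box:** it lies flat about 1 mm from the basket axis, with its top at 49 mm.
- **Panel:** the handle is back within 1 mm of where it started. The buttons measure 66 mm across, which is fully out.
- **Dimmer:** the grip is at y = 0.2523 m and the mark at 0.2525 m, well inside the 6 mm allowed.
- **Other items:** the last pictures show the counter items where they were. I checked these by eye only and did not measure them again.

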